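# Press a bush home with bench-mounted locking pliers and free them

## Task

Slide the wooden block along its channel until it is fully home against the end stop under the jaw, then squeeze the blue handle of the locking pliers down until they go over centre and hold by themselves with your hand off, which drives the brass bush home in the block. Then flick the red release lever down so that the pliers spring open, and leave the block where it is with the bush fully seated. Work gently by feel, never leaning on anything with more than about 25 N, drive the bush only with the pliers, and do not disturb the bottle, the tin or the small box standing round the work.

Things in the scene. Friction and masses are not known exactly. Their poses are not given: they have to be found in the camera images.
- press: Locking pliers lying along a grey bed plate bolted to the bench (250 x 60 mm, 8 mm thick, with an 80 x 150 mm cross plate under the jaw). Origin: on the bench under the jaw's pivot; +x along the pliers towards the jaw, +y towards the open end of the block's channel, z up. The blue handle points to -x, the red lever stands out on the +y side. Numbers 'in the press frame' below refer to it. Fixed.
- stop_face (a point): Foot of the channel's rigid end stop: middle of its face, on the 8 mm bed, at x = 50, y = -24, z = 8 mm in the press frame. From it the channel runs to +y, up to y = 105 mm, between two rails 60 mm apart whose tops are 22 mm over the bench; the stop's top is at 26 mm.
- block: Loose beech block 56 x 48 x 30 mm, about 90 g, in the channel, its 56 mm side across it (2 mm play on either side). Origin: centre of its underside; axes as the press's. It starts 35 to 60 mm short of home; home is y = 0 in the press frame, where it meets the stop. Push it in the middle of its +y face with shut fingers 10 to 15 mm above the bed; it slides with about 0.5 N.
- bush: Brass bush in the middle of the block's top, flange 20 mm across and 3 mm thick, standing 7 mm off its seat on the wood at the start; it slides straight down with 18 N of friction and stays where it is left. Origin: centre of the block's top face; for the bush itself see point bush_top.
- bush_top (a point): Centre of the bush's top face: 40 mm above the block's underside at the start, 33 mm when fully seated.
- jaw: Steel upper jaw of the pliers with a brass-tipped spring pad (gives way above some 25 N, 2 N per mm); it goes down as the handle goes down and springs up when freed. Origin: on its pivot, at x = 0, z = 50 mm in the press frame.
- jaw_tip (a point): Lowest point of the jaw's round brass pad. In the press frame it stands at x = 51 mm, z = 51 mm when the pliers are open, and at z = 41 mm, on the seated bush, when they are locked (and a little before). A block with a raised bush passes under it with 3 mm to spare.
- handle_pivot (a point): Pivot of the blue handle, at x = -29, z = 68 mm in the press frame, its axis along y. The handle (18 mm wide, 94 mm long) stands 0.4 to 1.1 rad up from level when open, with some slack, and within 0.17 rad of level when locked: it is bent or set to an unknown angle, which the slack hides at the start, so the place where it locks must be felt.
- handle_top (a point): Point on top of the blue handle, 75 mm along from its pivot and 8.5 mm above that line; locked, 64 to 89 mm over the bench. Pressed down along its arc it is slack first, takes 6 to 15 N as the bush goes in, fades to 0 to 3 N as it goes over centre, 6 mm before the end, then meets a springy stop (7 to 10 N per mm): lock reached. Let go before centre, it springs up; after, it stays down.
- lever_top (a point): Middle of the top of the red release lever's thumb pad (18 x 22 mm), at x = -69, y = 60, z = 61 mm in the press frame. Press it straight down; it hinges 46 mm nearer the pliers, about an axis along x. It takes 1 to 6 N; after some 12 to 28 mm it trips the locked pliers and the handle flies up by 20 mm or more; its stop comes at about 33 mm. It springs back when left.
- flux_bottle: Small white bottle with a black cap, 30 mm across and 57 mm high, a bystander. Origin: centre of its underside.
- tip_tin: Round grey tin, 55 mm across and 20 mm high, a bystander. Origin: centre of its underside.
- box_screws: Small blue box with a clear lid, 41 x 54 x 20 mm, a bystander. Origin: centre of its underside.

How it is judged:
By the outcome, as a careful person would: the job done as asked, in the order asked, and still so for the second after the job is handed in, with the robot touching nothing.
It also fails if it takes over 66 s, if anything falls off the work surface, if the arm or the gripper's body presses on something with over 40 N, if the wrist force passes 120 N, or if a joint passes its speed limit or range.

## Robot

A 7-joint arm with a two-finger parallel gripper is mounted at the origin on a cart in front of the work surface, level with it; the furniture and walls round the work are solid. World frame = base frame: x ahead of the robot, y to its left, z up, the work surface at z = 0. Lengths are in m, angles in degrees, forces in N, time in s.
With the tool pointing down it reaches from about 0.425 to 0.875 m from the base axis. Payload 9.9 kg.
Tool frame: the origin (TCP) lies midway between the tips of the shut fingers; the grasp point (between the pads) lies 19 mm behind it; z points along the fingers, y is the line along which they close (so a half turn about z gives the same grasp; the last joint's range is limited). The gripper opens to 85 mm and grips with 20 to 120 N. Pads are 22 mm wide; open, the fingers measure 114 mm over their backs; the gripper's body (76 mm by 85 mm) begins 54 mm behind the grasp point. The pads swing forward as they close: fully open they stand 13 mm farther back than shut.
Start: joints at [-72.41, 32.985, 1.427, 82.34, -0.859, 64.687, -3.237], TCP at [0.257, 0.624, 0.231] pointing down, gripper open.
Joint ranges: [-157.87, 157.87], [-19.46, 123.44], [-87.15, 90], [11.01, 140.99], [-62.26, 242.26], [9.8, 113.94], [-161.44, 161.44]. Speed limits (degrees/s): [127.2, 127.2, 172.46, 172.46, 180, 180, 180].

## Interface

Orientations are given as a 3x3 rotation matrix whose columns are the frame's x, y, z axes.
In Python, from station import ctrl gives the robot as it stands.
- The arm moves only by the tool play_rows, never from a script. Its argument "targets" is text: rows parted by semicolons, each of 7 numbers parted by spaces: the shift along the tool's x, y, z in mm, then the turn, a rotation vector about the tool's x, y, z in degrees, then the closure, from -1 (fully open) to 1 (shut), so that 0 is half open. A call has 1 to 10 rows; each row shifts and turns the commanded pose from where the row before left it, along the tool's axes as they then stand; what a row does not reach is not made up. A row lasts 1/12 s, in which the tool goes at most 41.7 mm and 7.16 degrees, less where a joint would pass 70% of its speed; a pose out of reach is approached as far as the arm can. A call with a gripper value outside its range is refused whole. The fingers move at their own pace and stop on an object; "grip_force" is the grip in N (left out, the last holds). Time passes only in rows, so rows that do not move let the fingers close. It gives the time, the measured TCP pose, the force, the opening and the grip force at its end, in the units of the state.
- ctrl.read_state(): the state, without advancing time (a new reading comes with each control period).
- ctrl.capture(name): name is "scene" or "top" or "wrist"; returns (picture, depth): 480x640x3 uint8, red, green, blue; 480x640 float32, m along the optical axis (not along the pixel's ray), 0 where there is no reading.
- ctrl.camera_model(name): a dict with "camera_matrix" (3x3 intrinsics, pixels), "R" (3x3) and "t" (3): a world point X has camera coordinates R X + t. Camera axes: x right, y down, z forward; pixel columns grow to the right and rows downward; lengths in m; the calibration is good to about 2 mm. A picture is of the moment at which its call begins: read the wrist's pose just before it. camera_model takes no time and is no camera call; for the wrist camera it gives the pose at the moment of the call.
- ctrl.job_done(): hands the job in; it is judged then, once.
Trained networks look in the newest picture that a camera, given by its name, has taken for a name from the list of things; names that differ only in an ending like _2 or _b are one class to them, and where a whole thing is asked for, a point or a joint stands for the part that bears it (a point fixed in the world has none). Each returns a list of dicts, best first, with "confidence" (0 to 1); they miss things now and then, are a little off and sometimes report something else, mostly with a low value. They report only what shows in the picture. A call takes as long as a camera call.
- ctrl.recognise(camera, label): "position" ([column, row] in pixels, amid what is visible of it).
- ctrl.spot_point(camera, label): "position" ([column, row] in pixels: a listed point, or the origin of a listed thing).
The state is a dict: "time": time; "joints": joint angles; "joint_vel": joint speeds; "effort": joint torques, N m; "tool_pos": TCP position; "tcp_rot": TCP orientation; "contact_force": force on the tool from outside, world axes, zero at the start; "ft_torque": the same for the moment, N m; "width": finger opening in m; "gripper_force": force on a finger pad.
Only numpy, scipy, OpenCV 4.12 (cv2) and the standard library are available. Lean on these libraries where they do the work, as an engineer would, in place of code of your own. Each camera call takes 0.05 s, during which the arm holds its last target. There are 200 camera calls.

## Working session

There is one attempt and no reset: what is moved stays moved. The work goes in short steps, Python scripts to look and compute and a tool call to move; the robot and the scene stay as the last step left them, time stands still between calls to the robot, and variables do not carry over. Pictures are saved under pics/ and viewed, at most 10 in all, crops included, and the job is handed in when it is done.

Besides the shell and the picture viewer there is one more tool, called after ">>>" as a command line: name --argument value ..., lists and objects as JSON in quotes. play_rows: Moves the arm, as the interface text tells. Its arguments: {"type":"object","properties":{"targets":{"type":"string"},"grip_force":{"type":"number"}},"required":["targets"]}

```bash
mkdir -p pics; cat > h.py <<'E'
import numpy as np, cv2
from station import ctrl
np.set_printoptions(precision=4, suppress=True)
def ray(cam,px):
    m=ctrl.camera_model(cam); K=np.array(m["camera_matrix"]);R=np.array(m["R"]);t=np.array(m["t"])
    d=R.T@np.linalg.inv(K)@np.array([px[0],px[1],1.0]); return -R.T@t,d
def atz(cam,px,z):
    c,d=ray(cam,px); return c+d*(z-c[2])/d[2]
def atdepth(cam,px,D):
    c,d=ray(cam,px); u,v=int(round(px[0])),int(round(px[1]))
    w=D[max(v-2,0):v+3,max(u-2,0):u+3]; w=w[w>0]
    return c+d*np.median(w) if w.size else None
E
python3 - <<'E'
from h import *
s=ctrl.read_state(); print(s["tool_pos"],s["tcp_rot"],s["time"])
for cam in ("scene","top"):
    im,D=ctrl.capture(cam); cv2.imwrite(f"pics/{cam}0.png",im[:,:,::-1])
    np.save(f"{cam}D.npy",D)
    for n in "press stop_face block bush_top jaw_tip jaw handle_pivot handle_top lever_top flux_bottle tip_tin box_screws".split():
        r=ctrl.spot_point(cam,n)[:2]
        print(cam,n,[(np.round(x["position"],1),round(x["confidence"],2),atdepth(cam,x["position"],D)) for x in r])
E
```

```text
[0.2569 0.6237 0.2305] [[-0.9246  0.3809 -0.0005]
 [ 0.3809  0.9246 -0.0015]
 [-0.0001 -0.0016 -1.    ]] 0.0
scene press [(array([357. , 319.9]), 0.8, array([0.4952, 0.2803, 0.0077]))]
scene stop_face [(array([377.9, 291.8]), 0.86, array([0.5434, 0.2846, 0.025 ])), (array([354.1, 307.3]), 0.37, array([0.4466, 0.2424, 0.1109]))]
scene block [(array([322.8, 285.6]), 0.72, array([0.4884, 0.3415, 0.038 ]))]
scene bush_top [(array([319.4, 266.4]), 0.59, array([0.5053, 0.3653, 0.0474]))]
scene jaw_tip []
scene jaw [(array([356.6, 298.4]), 0.95, array([0.4927, 0.28  , 0.0573]))]
scene handle_pivot [(array([353.1, 304.6]), 0.6, array([0.4508, 0.248 , 0.1078]))]
scene handle_top [(array([352.2, 310.4]), 0.77, array([0.4318, 0.232 , 0.127 ])), (array([324.8, 286.4]), 0.65, array([0.4897, 0.3387, 0.0375]))]
scene lever_top [(array([300.7, 325.1]), 0.82, array([0.4066, 0.2991, 0.0609]))]
scene flux_bottle [(array([249.1, 346.9]), 0.84, array([0.3573, 0.353 , 0.009 ])), (array([354.6, 304.8]), 0.42, array([0.4536, 0.2481, 0.1048]))]
scene tip_tin [(array([315.9, 239.8]), 0.97, array([0.5657, 0.43
[... 331 characters left out ...]
([335.7, 231.8]), 0.79, array([0.4979, 0.3635, 0.0477]))]
top bush_top [(array([334.3, 229.1]), 0.49, array([0.5028, 0.3662, 0.0477]))]
top jaw_tip []
top jaw [(array([379.9, 232.5]), 0.86, array([0.4972, 0.2841, 0.0638]))]
top handle_pivot [(array([387.3, 244.8]), 0.6, array([0.4747, 0.2717, 0.0739]))]
top handle_top [(array([408.3, 267.5]), 0.85, array([0.4348, 0.2417, 0.121 ]))]
top lever_top [(array([370.6, 281.6]), 0.79, array([0.4087, 0.2991, 0.0612]))]
top flux_bottle [(array([332. , 298.2]), 0.57, array([0.3762, 0.3674, 0.0388]))]
top tip_tin [(array([295.8, 198.9]), 0.83, array([0.5624, 0.4412, 0.0124]))]
top box_screws [(array([340.9, 173.5]), 0.8, array([0.6122, 0.3559, 0.0197]))]
```

View pics/scene0.png

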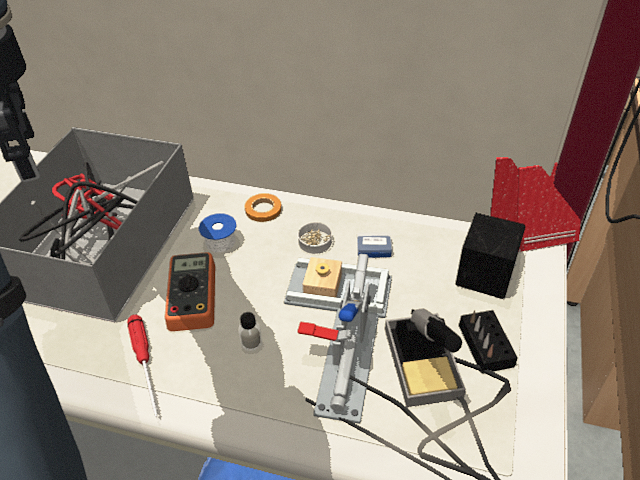

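View pics/top0.png

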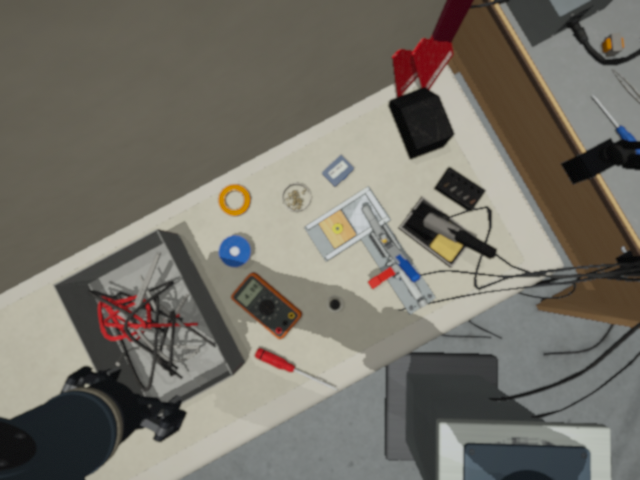

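```bash
cat > fit.py <<'E'
from h import *
from scipy.optimize import least_squares
P={"press":(0,0,0),"stop_face":(50,-24,8),"jaw":(0,0,50),"handle_pivot":(-29,0,68),"lever_top":(-69,60,61)}
O={"scene":{"press":(357,319.9),"stop_face":(377.9,291.8),"jaw":(356.6,298.4),"handle_pivot":(353.1,304.6),"lever_top":(300.7,325.1),"handle_top":(352.2,310.4),"bush_top":(319.4,266.4)},
"top":{"stop_face":(373.7,206.1),"jaw":(379.9,232.5),"press":(373.4,232.1),"handle_pivot":(387.3,244.8),"lever_top":(370.6,281.6),"handle_top":(408.3,267.5),"bush_top":(334.3,229.1)}}
M={c:ctrl.camera_model(c) for c in O}
def proj(c,X):
    m=M[c];p=np.array(m["camera_matrix"])@(np.array(m["R"])@X+np.array(m["t"]));return p[:2]/p[2]
def T(q,p):
    c,s=np.cos(q[2]),np.sin(q[2]);p=np.array(p)/1000
    return np.array([q[0]+c*p[0]-s*p[1],q[1]+s*p[0]+c*p[1],p[2]])
def pts(q):
    a=q[3]; d=dict(P); d["handle_top"]=(-29-75*np.cos(a)+8.5*np.sin(a)*1,0,68+75*np.sin(a)+8.5*np.cos(a)); d["bush_top"]=(50,q[4]*1000,48); return d
def res(q):
    d=pts(q);return np.concatenate([proj(c,T(q,d[n]))-np.array(p) for c in O for n,p in O[c].items()])
if __name__=="__main__":
    r=least_squares(res,[.49,.28,.5,.6,.05],loss="soft_l1",f_scale=1.5)
    print(r.x,np.degrees(r.x[2:4]));
    i=0;f=res(r.x)
    for c in O:
        for n in O[c]: print(c,n,f[2*i:2*i+2]);i+=1
    for n,p in pts(r.x).items(): print(n,T(r.x,p))
    # heights map check: rail / bed / block extents via depth in press frame
    D=np.load("topD.npy");m=M["top"];K=np.array(m["camera_matrix"]);R=np.array(m["R"]);t=np.array(m["t"])
    v,u=np.mgrid[150:330,270:450];z=D[150:330,270:450]
    X=np.stack([(u-K[0,2])/K[0,0]*z,(v-K[1,2])/K[1,1]*z,z],-1).reshape(-1,3);X=(X-t)@R
    q=r.x;c,s=np.cos(q[2]),np.sin(q[2]);x=(X[:,0]-q[0])*c+(X[:,1]-q[1])*s;y=-(X[:,0]-q[0])*s+(X[:,1]-q[1])*c
    H=np.full((40,62),-9.)
    for a,b,h in zip(x,y,X[:,2]):
        i=int((a+.2)/.005);j=int((b+.08)/.005)
        if 0<=i<62 and 0<=j<40: H[j,i]=max(H[j,i],h*1000)
    print("rows y=-80..,cols x=-200.. step5")
    for j in range(39,4,-1): print("%4d"%(-80+5*j)," ".join("%3d"%h if h>-5 else "  ." for h in H[j]))
E
python3 fit.py
```

```text
[0.4991 0.2854 0.5898 0.6913 0.0637] [33.7938 39.6108]
scene press [-0.8543 -0.1736]
scene stop_face [-0.0616  0.4855]
scene jaw [ 0.217  -1.2458]
scene handle_pivot [0.437  0.2929]
scene lever_top [2.1616 0.0922]
scene handle_top [-5.1567 -1.1212]
scene bush_top [-0.4258 -0.5626]
top stop_face [-1.0751 -0.7761]
top jaw [-1.4505 -0.4658]
top press [2.4348 2.0727]
top handle_pivot [0.9791 0.05  ]
top lever_top [1.2183 0.193 ]
top handle_top [1.045  2.0025]
top bush_top [ 0.0732 -1.344 ]
press [0.4991 0.2854 0.    ]
stop_face [0.554  0.2932 0.008 ]
jaw [0.4991 0.2854 0.05  ]
handle_pivot [0.475  0.2692 0.068 ]
lever_top [0.4084 0.2969 0.061 ]
handle_top [0.4315 0.2401 0.1224]
bush_top [0.5052 0.3661 0.048 ]
rows y=-80..,cols x=-200.. step5
 115   .   .   .   .   .   .   .   .   .   .   .   4   6   3   3   2   5   2   4   3   4   4   4   4   4   4   4   4   4   3   4   4   3   6   2   5   3   2   4   4   5   5   5   2   4   3   4   4   5   3   4   4   3   3   4   6   3   3   4   5   4   3
 110   .   .   .   .   .   .   .   .   .   .   .   2   4   4   4   5   4   3   4   4   5   4   2   
[... 7802 characters left out ...]
 4   4   4  13  11   3   4   3   4   5   4   2   5   3   4   3   4   4   4   4   4  18  26  24  24   4   5   3   5   2   2   3   4   4   3   4   4   4   4   4   5   5   3   5   3   6   5   2   4
 -50   .   .   0   4   8   8   3   3   3   4   4   3   3   5   3   4  11   5   4   3   4   5   3   3   6   3   5   4   3   3   4   4  24  25  23  25  23  24  24   3   5   4   5   4   3   4   4   4   3   3   3   3   3   2   8   4   4   4   2   4   3   1
 -55   .   .   .   .   7   3   5   4   4   3   3   4   4   5   3  11   9   4   5   3   3   3   3   5   5   3   3   2   2  12  23  25  25   7   8   8  13  23  26   3   3   4   4   3   4   2   5   5   4   3   2   4   4   5   4   3   4   2   5   4   2   4
```

>>> play_rows --targets "0 0 0 0 0 6.76 1;0 0 0 0 0 6.76 1;0 0 0 0 0 6.76 1;0 0 0 0 0 6.76 1;0 0 0 0 0 6.76 1;-30 6 0 0 0 0 1;-30 6 0 0 0 0 1;-30 6 0 0 0 0 1;-30 6 0 0 0 0 1;-30 6 0 0 0 0 1"

```text
time: 2.13
tool_pos: [0.3663, 0.5151, 0.2314]
tcp_rot: [[-0.557, 0.831, 0.0], [0.831, 0.557, 0.0], [0.0, 0.0, -1.0]]
contact_force: [1.0, 0.0, -1.3]
width: -0.0002
gripper_force: 0.0
```

```bash
cat > st.py <<'E'
from h import *
q=[.4991,.2854,.5898]
s=ctrl.read_state();p=np.array(s["tool_pos"]);R=np.array(s["tcp_rot"])
c,n=np.cos(q[2]),np.sin(q[2]);A=np.array([[c,n,0],[-n,c,0],[0,0,1]])
print("t %.2f press mm"%s["time"],A@(p-[q[0],q[1],0])*1000,"F press",A@np.array(s["contact_force"]),"w",s["width"])
print("R in press",(A@R).tolist() if 0 else A@R)
E
python3 st.py
```

```text
t 2.13 press mm [ 17.4351 264.7727 231.4232] F press [ 0.8172 -0.491  -1.332 ] w -0.0002291572420089871
R in press [[-0.0006  1.      0.0002]
 [ 1.      0.0006  0.0001]
 [ 0.0001  0.0002 -1.    ]]
```

>>> play_rows --targets "-25 5.5 15 0 0 0 1;-25 5.5 25 0 0 0 1;-25 5.5 25 0 0 0 1;-25 5.5 25 0 0 0 1;-25 5.5 25 0 0 0 1;-25 5 15 0 0 0 1;0 0 20 0 0 0 1;0 0 20 0 0 0 1;0 0 20 0 0 0 1;0 0 0 0 0 0 1"

```text
time: 2.97
tool_pos: [0.4743, 0.4082, 0.0378]
tcp_rot: [[-0.556, 0.831, -0.004], [0.831, 0.556, -0.004], [-0.001, -0.006, -1.0]]
contact_force: [-1.1, -0.0, -0.2]
width: -0.0002
gripper_force: 0.0
```

```bash
python3 st.py; python3 - <<'E'
from h import *
im,D=ctrl.capture("scene"); cv2.imwrite("pics/scene1.png",cv2.resize(im[200:440,200:460,::-1],None,fx=2.3,fy=2.3))
E
```

```text
t 2.97 press mm [ 47.6866 115.8101  37.7507] F press [-0.9642  0.6216 -0.178 ] w -0.00021954129002877188
R in press [[-0.0002  1.     -0.0055]
 [ 1.      0.0002 -0.0007]
 [-0.0007 -0.0055 -1.    ]]
```

View pics/scene1.png

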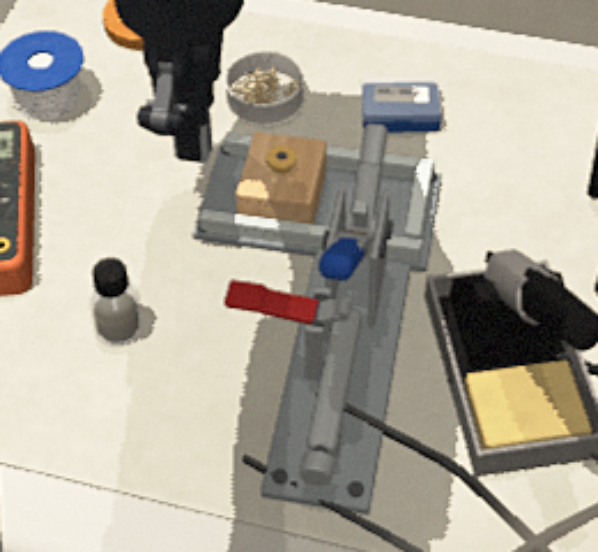

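>>> play_rows --targets "0 2 5 0 0 0 1;0 0 5 0 0 0 1;0 0 3 0 0 0 1;0 0 0 0 0 0 1;-5 0 0 0 0 0 1;-5 0 0 0 0 0 1;-5 0 0 0 0 0 1;-5 0 0 0 0 0 1;0 0 0 0 0 0 1"

```text
time: 3.77
tool_pos: [0.4901, 0.3924, 0.0285]
tcp_rot: [[-0.555, 0.832, 0.001], [0.832, 0.555, -0.001], [-0.001, 0.0, -1.0]]
contact_force: [-0.5, -0.8, 0.0]
width: 0.0001
gripper_force: 0.0
```

```bash
python3 st.py
```

```text
t 3.77 press mm [51.9815 93.9076 28.545 ] F press [-0.8394 -0.4117  0.0477] w 0.00011560117494113185
R in press [[ 0.0018  1.      0.0003]
 [ 1.     -0.0018 -0.001 ]
 [-0.001   0.0003 -1.    ]]
```

>>> play_rows --targets "3 -1.5 3 0 0 0 1;0 0 3.5 0 0 0 1;-3 0 0 0 0 0 1;-5 0 0 0 0 0 1;-5 0 0 0 0 0 1;-5 0 0 0 0 0 1;-5 0 0 0 0 0 1;-5 0 0 0 0 0 1;-5 0 0 0 0 0 1;0 0 0 0 0 0 1"

```text
time: 4.6
tool_pos: [0.5053, 0.3668, 0.0219]
tcp_rot: [[-0.555, 0.832, 0.001], [0.832, 0.555, -0.001], [-0.001, 0.0, -1.0]]
contact_force: [1.0, -0.0, -0.0]
width: 0.0001
gripper_force: 0.0
```

```bash
python3 st.py; python3 - <<'E'
from h import *
from fit import T
im,D=ctrl.capture("scene")
for n in("bush_top","block"):print(n,[(x["position"],x["confidence"],atdepth("scene",x["position"],D)) for x in ctrl.spot_point("scene",n)[:1]])
E
```

```text
t 4.60 press mm [50.4097 64.2233 21.9123] F press [ 0.7845 -0.5608 -0.0476] w 6.828642061914805e-05
R in press [[ 0.0014  1.      0.0001]
 [ 1.     -0.0014 -0.0009]
 [-0.0009  0.0001 -1.    ]]
bush_top [([341.0, 270.9], 0.61, array([0.5209, 0.3368, 0.0473]))]
block [([337.5, 289.8], 0.66, array([0.4989, 0.3224, 0.0356]))]
```

>>> play_rows --targets "-5 0 0 0 0 0 1;-5 0 0 0 0 0 1;-5 0 0 0 0 0 1;-5 0 0 0 0 0 1;-3 0 0 0 0 0 1;-1.5 0 0 0 0 0 1;0 0 0 0 0 0 1;0 0 0 0 0 0 1"

```text
time: 5.42
tool_pos: [0.5179, 0.348, 0.0218]
tcp_rot: [[-0.556, 0.831, 0.0], [0.831, 0.556, 0.0], [0.0, 0.0, -1.0]]
contact_force: [-0.4, -0.1, -0.7]
width: 0.0
gripper_force: 0.0
```

>>> play_rows --targets "-1 0 0 0 0 0 1;-1 0 0 0 0 0 1;-1 0 0 0 0 0 1;0 0 0 0 0 0 1"

```text
time: 5.75
tool_pos: [0.5196, 0.3454, 0.0218]
tcp_rot: [[-0.556, 0.831, -0.0], [0.831, 0.556, -0.0], [-0.0, -0.0, -1.0]]
contact_force: [1.1, -0.0, 0.1]
width: 0.0004
gripper_force: 0.0
```

```bash
python3 st.py
```

```text
t 5.75 press mm [50.3715 38.4711 21.7754] F press [ 0.9329 -0.6293  0.1219] w 0.0003741380022380205
R in press [[-0.0002  1.     -0.0001]
 [ 1.      0.0002 -0.0001]
 [-0.0001 -0.0001 -1.    ]]
```

>>> play_rows --targets "-0.7 0 0 0 0 0 1;-0.7 0 0 0 0 0 1;-0.6 0 0 0 0 0 1;0 0 0 0 0 0 1"

```text
time: 6.08
tool_pos: [0.5207, 0.3437, 0.0218]
tcp_rot: [[-0.556, 0.831, 0.0], [0.831, 0.556, -0.0], [-0.0, -0.0, -1.0]]
contact_force: [-0.2, -0.7, 0.8]
width: -0.0004
gripper_force: 0.0
```

>>> play_rows --targets "-0.5 0 0 0 0 0 1;-0.5 0 0 0 0 0 1;0 0 0 0 0 0 1"

```text
time: 6.33
tool_pos: [0.5212, 0.3429, 0.0218]
tcp_rot: [[-0.556, 0.831, 0.0], [0.831, 0.556, -0.0], [-0.0, -0.0, -1.0]]
contact_force: [0.2, -0.1, 0.5]
width: 0.0
gripper_force: 0.1
```

>>> play_rows --targets "-0.5 0 0 0 0 0 1;-0.5 0 0 0 0 0 1;0 0 0 0 0 0 1"

```text
time: 6.58
tool_pos: [0.5216, 0.3422, 0.0218]
tcp_rot: [[-0.556, 0.831, -0.0], [0.831, 0.556, -0.0], [0.0, -0.0, -1.0]]
contact_force: [-0.3, 0.1, 0.5]
width: -0.0003
gripper_force: 0.4
```

>>> play_rows --targets "-0.5 0 0 0 0 0 1;-0.5 0 0 0 0 0 1;0 0 0 0 0 0 1"

```text
time: 6.83
tool_pos: [0.5216, 0.342, 0.0218]
tcp_rot: [[-0.557, 0.831, -0.001], [0.831, 0.557, 0.001], [0.001, -0.0, -1.0]]
contact_force: [-4.5, 3.2, 1.8]
width: 0.0
gripper_force: 2.3
```

>>> play_rows --targets "-0.5 0 0 0 0 0 1;-0.5 0 0 0 0 0 1;0 0 0 0 0 0 1"

```text
time: 7.08
tool_pos: [0.5216, 0.3419, 0.0218]
tcp_rot: [[-0.558, 0.83, -0.002], [0.83, 0.558, 0.001], [0.002, -0.001, -1.0]]
contact_force: [-6.0, 5.6, 2.3]
width: 0.0003
gripper_force: 3.6
```

>>> play_rows --targets "-0.5 0 0 0 0 0 1;-0.5 0 0 0 0 0 1;0 0 0 0 0 0 1"

```text
time: 7.33
tool_pos: [0.5216, 0.3419, 0.0218]
tcp_rot: [[-0.558, 0.83, -0.002], [0.83, 0.558, 0.002], [0.003, -0.001, -1.0]]
contact_force: [-7.3, 6.9, 3.0]
width: -0.0002
gripper_force: 4.9
```

>>> play_rows --targets "5 0 0 0 0 0 1;10 0 0 0 0 0 1;15 0 0 0 0 0 1;15 0 -10 0 0 0 1;0 0 -30 0 0 0 1;0 0 -35 0 0 0 1;0 0 -35 0 0 0 1;0 0 -35 0 0 0 1;0 0 -15 0 0 0 1;0 0 0 0 0 0 1"

```text
time: 8.17
tool_pos: [0.5004, 0.3783, 0.1863]
tcp_rot: [[-0.556, 0.831, 0.006], [0.831, 0.556, 0.004], [0.0, 0.008, -1.0]]
contact_force: [0.5, 0.6, -0.9]
width: 0.0001
gripper_force: 0.0
```

```bash
python3 st.py; python3 - <<'E'
from h import *
from fit import T,proj
q=[.4991,.2854,.5898]
for cam in("scene","top"):
    im,D=ctrl.capture(cam)
    for n,z in(("bush_top",48),("block",8)):
        for x in ctrl.spot_point(cam,n)[:1]:
            P=atz(cam,x["position"],z/1000)-[q[0],q[1],0];c,s=np.cos(q[2]),np.sin(q[2])
            print(cam,n,x["confidence"],x["position"],(c*P[0]+s*P[1])*1e3,(c*P[1]-s*P[0])*1e3)
    if cam=="scene": cv2.imwrite("pics/s2.png",cv2.resize(im[235:335,270:410,::-1],None,fx=5,fy=5))
E
```

```text
t 8.17 press mm [ 52.7545  76.5127 186.3365] F press [ 0.7119  0.2076 -0.893 ] w 8.710639335782265e-05
R in press [[ 0.0003  1.      0.0076]
 [ 1.     -0.0003  0.0002]
 [ 0.0002  0.0076 -1.    ]]
scene bush_top 0.52 [359.9, 274.9] 43.31969432180637 2.5617859652856123
scene block 0.97 [362.7, 289.8] 50.66902976119858 -1.3746642340427204
```

View pics/s2.png

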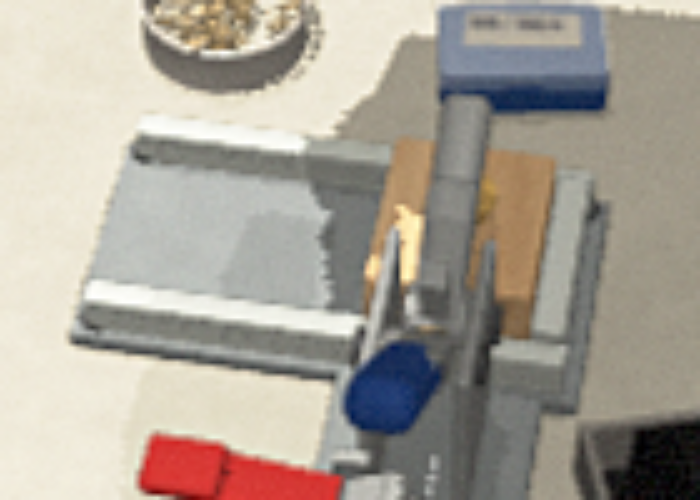

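>>> play_rows --targets "-11 -18 0 0 0 0 1;-11 -18 0 0 0 0 1;-11 -18 0 0 0 0 1;-11 -18 0 0 0 0 1;-11 -18 0 0 0 0 1;-11 -16 0 0 0 0 1;-11 -16 0 0 0 0 1;0 0 15 0 0 0 1;0 0 15 0 0 0 1;0 0 0 0 0 0 1"

```text
time: 9.3
tool_pos: [0.4383, 0.2441, 0.1492]
tcp_rot: [[-0.556, 0.831, -0.004], [0.831, 0.556, -0.003], [-0.0, -0.005, -1.0]]
contact_force: [-0.8, 0.7, -0.6]
width: 0.0001
gripper_force: 0.0
```

```bash
python3 st.py
```

```text
t 9.30 press mm [-73.4958  -0.5376 149.2157] F press [-0.2314  1.0112 -0.5761] w 5.1681708718772195e-05
R in press [[ 0.0001  1.     -0.0047]
 [ 1.     -0.0001 -0.0001]
 [-0.0001 -0.0047 -1.    ]]
```

>>> play_rows --targets "0 0 8 0 0 0 1;0 0 8 0 0 0 1;0 0 6 0 0 0 1;0 -1.5 3 0 0 0 1;0 -1.5 3 0 0 0 1;0 -1.5 2.5 0 0 0 1;0 0 0 0 0 0 1"

```text
time: 9.88
tool_pos: [0.4357, 0.2425, 0.1211]
tcp_rot: [[-0.556, 0.831, -0.0], [0.831, 0.556, -0.0], [0.0, -0.0, -1.0]]
contact_force: [-0.2, 0.0, -0.5]
width: 0.0001
gripper_force: 0.0
```

>>> play_rows --targets "0 -1.6 2.5 0 0 0 1;0 -1.6 2.5 0 0 0 1;0 -1.5 2.5 0 0 0 1;0 0 0 0 0 0 1"

```text
time: 10.22
tool_pos: [0.4317, 0.2398, 0.1134]
tcp_rot: [[-0.556, 0.831, -0.001], [0.831, 0.556, -0.0], [0.0, -0.001, -1.0]]
contact_force: [-0.8, 0.6, 0.9]
width: 0.0002
gripper_force: 0.0
```

>>> play_rows --targets "0 -1.5 2.5 0 0 0 1;0 -1.5 2.5 0 0 0 1;0 0 0 0 0 0 1"

```text
time: 10.47
tool_pos: [0.4295, 0.2383, 0.1085]
tcp_rot: [[-0.556, 0.831, -0.0], [0.831, 0.556, -0.0], [-0.0, -0.0, -1.0]]
contact_force: [0.2, -0.2, 2.7]
width: 0.0
gripper_force: 0.8
```

```bash
python3 st.py
```

```text
t 10.47 press mm [-84.0725  -0.4558 108.4835] F press [ 0.0549 -0.2229  2.659 ] w 2.867329085025031e-05
R in press [[-0.0002  1.     -0.0003]
 [ 1.      0.0002 -0.    ]
 [-0.     -0.0003 -1.    ]]
```

>>> play_rows --targets "0 -1.3 2 0 0 0 1;0 -1.3 2 0 0 0 1;0 0 0 0 0 0 1"

```text
time: 10.72
tool_pos: [0.4276, 0.237, 0.1046]
tcp_rot: [[-0.556, 0.831, 0.0], [0.831, 0.556, 0.0], [-0.0, 0.0, -1.0]]
contact_force: [0.0, 0.0, 2.5]
width: -0.0002
gripper_force: 1.6
```

>>> play_rows --targets "0 -1.2 2 0 0 0 1;0 -1.2 2 0 0 0 1;0 0 0 0 0 0 1"

```text
time: 10.97
tool_pos: [0.4259, 0.2358, 0.1009]
tcp_rot: [[-0.556, 0.831, 0.001], [0.831, 0.556, 0.001], [-0.0, 0.001, -1.0]]
contact_force: [-0.3, -0.3, 6.9]
width: 0.0001
gripper_force: 3.4
```

>>> play_rows --targets "0 -1.1 2 0 0 0 1;0 -1.1 2 0 0 0 1;0 0 0 0 0 0 1"

```text
time: 11.22
tool_pos: [0.4244, 0.2348, 0.0972]
tcp_rot: [[-0.556, 0.831, 0.001], [0.831, 0.556, 0.001], [0.0, 0.002, -1.0]]
contact_force: [0.2, -0.0, 10.5]
width: 0.0003
gripper_force: 4.9
```

>>> play_rows --targets "0 -1 2 0 0 0 1;0 -1 2 0 0 0 1;0 0 0 0 0 0 1"

```text
time: 11.47
tool_pos: [0.4229, 0.2338, 0.0933]
tcp_rot: [[-0.556, 0.831, 0.002], [0.831, 0.556, 0.001], [-0.0, 0.002, -1.0]]
contact_force: [0.9, 0.1, 9.9]
width: 0.0001
gripper_force: 5.1
```

```bash
python3 st.py
```

```text
t 11.47 press mm [-92.0063  -0.5007  93.3477] F press [ 0.8548 -0.4036  9.9254] w 5.7507999011278084e-05
R in press [[-0.0002  1.      0.0023]
 [ 1.      0.0002 -0.    ]
 [-0.      0.0023 -1.    ]]
```

Working force reached as expected; keep following the arc.

>>> play_rows --targets "0 -0.9 2 0 0 0 1;0 -0.9 2 0 0 0 1;0 0 0 0 0 0 1"

```text
time: 11.72
tool_pos: [0.4217, 0.233, 0.0893]
tcp_rot: [[-0.556, 0.831, 0.002], [0.831, 0.556, 0.002], [-0.0, 0.003, -1.0]]
contact_force: [0.1, 1.8, 8.1]
width: -0.0001
gripper_force: 4.1
```

>>> play_rows --targets "0 -0.8 1.5 0 0 0 1;0 -0.8 1.5 0 0 0 1;0 0 0 0 0 0 1"

```text
time: 11.97
tool_pos: [0.4209, 0.2324, 0.0864]
tcp_rot: [[-0.556, 0.831, 0.003], [0.831, 0.556, 0.002], [-0.0, 0.004, -1.0]]
contact_force: [3.3, 1.5, 7.2]
width: -0.0001
gripper_force: 3.4
```

>>> play_rows --targets "0 -0.7 1.5 0 0 0 1;0 -0.7 1.5 0 0 0 1;0 0 0 0 0 0 1"

```text
time: 12.22
tool_pos: [0.4201, 0.2319, 0.0834]
tcp_rot: [[-0.556, 0.831, 0.004], [0.831, 0.556, 0.002], [-0.0, 0.005, -1.0]]
contact_force: [4.4, 3.0, 4.6]
width: 0.0
gripper_force: 2.7
```

>>> play_rows --targets "0 -0.6 1 0 0 0 1;0 -0.6 1 0 0 0 1;0 0 0 0 0 0 1"

```text
time: 12.47
tool_pos: [0.4189, 0.2312, 0.0814]
tcp_rot: [[-0.556, 0.831, 0.004], [0.831, 0.556, 0.002], [-0.0, 0.004, -1.0]]
contact_force: [2.9, 0.8, 4.2]
width: -0.0001
gripper_force: 2.7
```

>>> play_rows --targets "0 -0.3 1 0 0 0 1;0 -0.3 1 0 0 0 1;0 0 0 0 0 0 1"

```text
time: 12.72
tool_pos: [0.4181, 0.2306, 0.0792]
tcp_rot: [[-0.556, 0.831, 0.003], [0.831, 0.556, 0.002], [-0.0, 0.003, -1.0]]
contact_force: [2.8, 1.4, 5.6]
width: -0.0
gripper_force: 2.4
```

>>> play_rows --targets "0 -0.2 1 0 0 0 1;0 -0.2 1 0 0 0 1;0 0 0 0 0 0 1"

```text
time: 12.97
tool_pos: [0.4166, 0.2297, 0.0768]
tcp_rot: [[-0.556, 0.831, 0.001], [0.831, 0.556, 0.0], [-0.0, 0.001, -1.0]]
contact_force: [2.9, 0.5, 4.2]
width: 0.0001
gripper_force: 1.9
```

>>> play_rows --targets "0 -0.2 1 0 0 0 1;0 -0.2 1 0 0 0 1;0 0 0 0 0 0 1"

```text
time: 13.22
tool_pos: [0.4156, 0.229, 0.0746]
tcp_rot: [[-0.556, 0.831, -0.001], [0.831, 0.556, -0.0], [-0.0, -0.001, -1.0]]
contact_force: [1.6, 1.7, 3.2]
width: 0.0002
gripper_force: 1.6
```

>>> play_rows --targets "0 -0.2 1 0 0 0 1;0 -0.2 1 0 0 0 1;0 0 0 0 0 0 1"

```text
time: 13.47
tool_pos: [0.4152, 0.2287, 0.0725]
tcp_rot: [[-0.556, 0.831, -0.001], [0.831, 0.556, -0.0], [-0.0, -0.001, -1.0]]
contact_force: [1.7, 0.6, 1.7]
width: -0.0003
gripper_force: 1.1
```

>>> play_rows --targets "0 0 1 0 0 0 1;0 0 0.5 0 0 0 1;0 0 0 0 0 0 1"

```text
time: 13.72
tool_pos: [0.4151, 0.2287, 0.071]
tcp_rot: [[-0.556, 0.831, -0.001], [0.831, 0.556, -0.001], [0.0, -0.001, -1.0]]
contact_force: [-0.1, 0.6, 1.4]
width: -0.0003
gripper_force: 0.9
```

>>> play_rows --targets "0 0 1 0 0 0 1;0 0 0.5 0 0 0 1;0 0 0 0 0 0 1"

```text
time: 13.97
tool_pos: [0.4152, 0.2287, 0.0696]
tcp_rot: [[-0.556, 0.831, -0.001], [0.831, 0.556, -0.0], [0.0, -0.001, -1.0]]
contact_force: [0.3, -1.1, 3.1]
width: 0.0001
gripper_force: 1.8
```

>>> play_rows --targets "0 0 0.7 0 0 0 1;0 0 0.5 0 0 0 1;0 0 0 0 0 0 1"

```text
time: 14.22
tool_pos: [0.4153, 0.2288, 0.0687]
tcp_rot: [[-0.556, 0.831, -0.001], [0.831, 0.556, -0.0], [0.0, -0.001, -1.0]]
contact_force: [-0.9, 0.5, 8.4]
width: -0.0001
gripper_force: 4.3
```

>>> play_rows --targets "0 0 0.7 0 0 0 1;0 0 0.5 0 0 0 1;0 0 0 0 0 0 1"

```text
time: 14.47
tool_pos: [0.4153, 0.2288, 0.0678]
tcp_rot: [[-0.556, 0.831, -0.0], [0.831, 0.556, -0.0], [0.0, -0.0, -1.0]]
contact_force: [-2.3, -0.9, 14.4]
width: 0.0
gripper_force: 7.0
```

>>> play_rows --targets "0 0 -1 0 0 0 1;0 0 -1 0 0 0 1;0 0 -1 0 0 0 1;0 0 0 0 0 0 1"

```text
time: 14.8
tool_pos: [0.4154, 0.2288, 0.0703]
tcp_rot: [[-0.556, 0.831, -0.0], [0.831, 0.556, -0.0], [-0.0, -0.0, -1.0]]
contact_force: [0.3, 0.1, -0.6]
width: -0.0002
gripper_force: 0.0
```

>>> play_rows --targets "0 0 -2 0 0 0 1;0 0 -4 0 0 0 1;0 0 -8 0 0 0 1;0 0 -15 0 0 0 1;0 0 -30 0 0 0 1;0 0 -30 0 0 0 1;0 0 -20 0 0 0 1;0 0 0 0 0 0 1;0 0 0 0 0 0 1"

```text
time: 15.55
tool_pos: [0.4161, 0.2293, 0.1809]
tcp_rot: [[-0.556, 0.831, 0.002], [0.831, 0.556, 0.002], [0.0, 0.003, -1.0]]
contact_force: [1.1, -0.7, -0.6]
width: 0.0002
gripper_force: 0.0
```

```bash
python3 st.py; python3 - <<'E'
from h import *
im,D=ctrl.capture("scene"); cv2.imwrite("pics/s3.png",cv2.resize(im[235:355,270:410,::-1],None,fx=4.5,fy=4.5))
for n in("bush_top","handle_top","block","lever_top"):print(n,[(x["position"],x["confidence"],atdepth("scene",x["position"],D)) for x in ctrl.spot_point("scene",n)[:2]])
E
```

```text
t 15.55 press mm [-100.1533   -0.436   180.9111] F press [ 0.4797 -1.1949 -0.6405] w 0.00016769953863922827
R in press [[-0.0003  1.      0.0031]
 [ 1.      0.0003  0.0002]
 [ 0.0002  0.0031 -1.    ]]
bush_top [([350.0, 304.4], 0.57, array([0.469 , 0.27  , 0.0736])), ([360.2, 278.5], 0.38, array([0.5158, 0.295 , 0.0676]))]
handle_top [([348.2, 352.2], 0.6, array([0.4155, 0.2223, 0.068 ])), ([360.8, 277.6], 0.57, array([0.517 , 0.2951, 0.0684]))]
block [([362.2, 292.2], 0.95, array([0.5034, 0.2797, 0.0615]))]
lever_top [([305.5, 325.0], 0.93, array([0.411 , 0.2945, 0.0611]))]
```

View pics/s3.png

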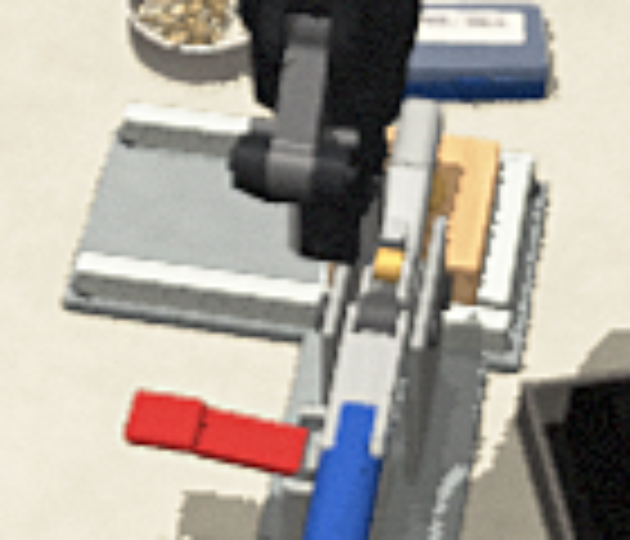

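>>> play_rows --targets "16 8 0 0 0 0 1;17 8 0 0 0 0 1;17 8 0 0 0 0 1;16 7 0 0 0 0 1;0 0 25 0 0 0 1;0 0 30 0 0 0 1;0 0 30 0 0 0 1;0 0 20 0 0 0 1;0 0 5 0 0 0 1;0 0 0 0 0 0 1"

```text
time: 16.63
tool_pos: [0.4037, 0.3002, 0.0677]
tcp_rot: [[-0.556, 0.831, -0.003], [0.831, 0.556, -0.003], [-0.001, -0.004, -1.0]]
contact_force: [0.5, 0.5, 0.1]
width: 0.0
gripper_force: 0.0
```

```bash
python3 st.py
```

```text
t 16.63 press mm [-71.0943  65.3427  67.7203] F press [0.7151 0.1622 0.1089] w 1.9196427613003773e-05
R in press [[-0.0001  1.     -0.0042]
 [ 1.      0.0001 -0.0007]
 [-0.0007 -0.0042 -1.    ]]
```

>>> play_rows --targets "0 0 3 0 0 0 1;0 0 3 0 0 0 1;0 0 3 0 0 0 1;0 0 3 0 0 0 1;0 0 3 0 0 0 1;0 0 0 0 0 0 1"

```text
time: 17.13
tool_pos: [0.4048, 0.3019, 0.0545]
tcp_rot: [[-0.557, 0.831, 0.001], [0.831, 0.557, 0.001], [0.001, 0.001, -1.0]]
contact_force: [-1.0, 2.4, 3.1]
width: -0.0002
gripper_force: 1.4
```

>>> play_rows --targets "0 0 2 0 0 0 1;0 0 2 0 0 0 1;0 0 2 0 0 0 1;0 0 0 0 0 0 1"

```text
time: 17.47
tool_pos: [0.4047, 0.3011, 0.0481]
tcp_rot: [[-0.557, 0.831, 0.0], [0.831, 0.557, -0.0], [-0.0, 0.0, -1.0]]
contact_force: [0.3, 1.7, 1.7]
width: 0.0003
gripper_force: 1.3
```

```bash
cat > lk.py <<'E'
from h import *
im,D=ctrl.capture("top")
for x in ctrl.spot_point("top","handle_top")[:2]: print(x["position"],x["confidence"],atdepth("top",x["position"],D))
E
python3 st.py; python3 lk.py
```

```text
t 17.47 press mm [-69.7221  65.5934  48.1049] F press [1.2088 1.2069 1.7059] w 0.0002533455204068126
R in press [[-0.0004  1.      0.    ]
 [ 1.      0.0004 -0.    ]
 [-0.      0.     -1.    ]]
```

>>> play_rows --targets "0 0 2 0 0 0 1;0 0 2 0 0 0 1;0 0 1 0 0 0 1;0 0 0 0 0 0 1"

```text
time: 17.9
tool_pos: [0.4047, 0.3005, 0.0431]
tcp_rot: [[-0.556, 0.831, -0.0], [0.831, 0.556, -0.001], [-0.0, -0.001, -1.0]]
contact_force: [1.4, 0.5, 1.5]
width: -0.0002
gripper_force: 0.9
```

>>> play_rows --targets "0 0 2 0 0 0 1;0 0 2 0 0 0 1;0 0 0 0 0 0 1"

```text
time: 18.15
tool_pos: [0.4044, 0.3008, 0.039]
tcp_rot: [[-0.556, 0.831, -0.001], [0.831, 0.556, -0.001], [-0.0, -0.001, -1.0]]
contact_force: [0.2, -0.3, 2.4]
width: -0.0002
gripper_force: 0.9
```

```bash
cat > lk.py <<'E'
from h import *
for cam in("scene","top"):
  im,D=ctrl.capture(cam); cv2.imwrite(f"pics/lk_{cam}.png",cv2.resize(im[235:385,270:430,::-1],None,fx=4,fy=4))
  for x in ctrl.spot_point(cam,"handle_top")[:2]: print(cam,x["position"],x["confidence"],atdepth(cam,x["position"],D))
E
python3 st.py; python3 lk.py
```

```text
t 18.15 press mm [-70.1621  65.4449  38.9738] F press [ 0.026  -0.3976  2.3667] w -0.0002402121161158963
R in press [[-0.0002  1.     -0.0008]
 [ 1.      0.0002 -0.0002]
 [-0.0002 -0.0008 -1.    ]]
scene [345.1, 348.0] 0.76 [0.4114 0.2237 0.0796]
```

>>> play_rows --targets "0 0 2 0 0 0 1;0 0 2 0 0 0 1;0 0 0 0 0 0 1"

```text
time: 18.6
tool_pos: [0.4045, 0.3011, 0.0351]
tcp_rot: [[-0.556, 0.831, -0.0], [0.831, 0.556, -0.0], [0.0, -0.0, -1.0]]
contact_force: [-0.0, 0.8, 2.0]
width: -0.0001
gripper_force: 0.9
```

>>> play_rows --targets "0 0 1.5 0 0 0 1;0 0 1.5 0 0 0 1;0 0 0 0 0 0 1"

```text
time: 18.85
tool_pos: [0.4046, 0.3011, 0.0321]
tcp_rot: [[-0.556, 0.831, -0.0], [0.831, 0.556, -0.0], [0.0, -0.0, -1.0]]
contact_force: [0.4, -0.3, 1.7]
width: -0.0003
gripper_force: 1.0
```

```bash
python3 st.py; python3 lk.py
```

```text
t 18.85 press mm [-69.8266  65.6074  32.1399] F press [ 0.1197 -0.4893  1.6836] w -0.00026838566197877827
R in press [[-0.0003  1.     -0.0001]
 [ 1.      0.0003  0.    ]
 [ 0.     -0.0001 -1.    ]]
scene [346.6, 319.9] 0.67 [0.4238 0.2334 0.1148]
top [333.1, 302.3] 0.73 [0.3699 0.3653 0.0568]
```

>>> play_rows --targets "0 0 -4 0 0 0 1;1 0 -8 0 0 0 1;1 0 -12 0 0 0 1;2 0 -20 0 0 0 1;2 0 -30 0 0 0 1;0 0 -35 0 0 0 1;0 0 -35 0 0 0 1;20 0 -15 0 0 0 1;30 0 0 0 0 0 1;30 0 0 0 0 0 1"

```text
time: 19.88
tool_pos: [0.3571, 0.3728, 0.1937]
tcp_rot: [[-0.554, 0.832, 0.002], [0.832, 0.554, 0.002], [0.001, 0.003, -1.0]]
contact_force: [0.0, 0.8, -0.3]
width: -0.0001
gripper_force: 0.0
```

>>> play_rows --targets "35 0 0 0 0 0 1;35 0 0 0 0 0 1;35 0 0 0 0 0 1;35 0 0 0 0 0 1;35 0 0 0 0 0 1;0 0 0 0 0 0 1;0 0 0 0 0 0 1;0 0 0 0 0 0 1"

```text
time: 20.55
tool_pos: [0.2597, 0.5171, 0.1917]
tcp_rot: [[-0.556, 0.831, 0.0], [0.831, 0.556, -0.001], [-0.001, -0.0, -1.0]]
contact_force: [0.9, -1.3, 0.0]
width: 0.0001
gripper_force: 0.0
```

```bash
python3 st.py; python3 lk.py; python3 - <<'E'
from h import *
a=cv2.imread("pics/lk_scene.png");cv2.imwrite("pics/f.png",a)
for n,z in (("block",0),("bush_top",0),("flux_bottle",0),("tip_tin",0),("box_screws",0)):
    print(n,[(np.round(x["position"],1),x["confidence"]) for x in ctrl.spot_point("scene",n)[:1]])
E
```

```text
t 20.55 press mm [-70.0661 325.6822 191.6518] F press [ 0.0308 -1.533   0.0015] w 0.00012933580789422394
R in press [[-0.0002  1.     -0.0001]
 [ 1.      0.0002 -0.001 ]
 [-0.001  -0.0001 -1.    ]]
scene [347.7, 320.0] 0.69 [0.4255 0.2332 0.1133]
scene [362.5, 291.3] 0.55 [0.5053 0.2808 0.0609]
top [410.6, 271.2] 0.62 [0.4288 0.2359 0.1096]
block [(array([364. , 289.9]), 0.65)]
bush_top [(array([361.1, 278.3]), 0.43)]
flux_bottle [(array([247.6, 345.4]), 0.59)]
tip_tin [(array([314.6, 242.8]), 0.85)]
box_screws [(array([373.2, 248.9]), 0.57)]
```

View pics/f.png

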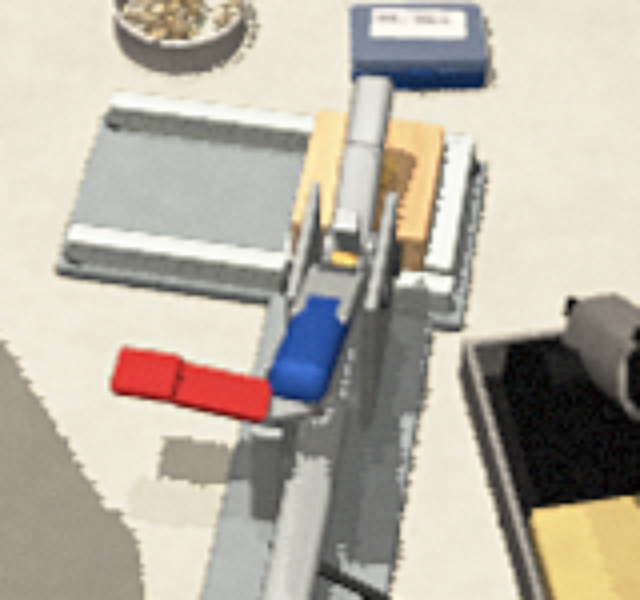

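```bash
python3 -c "
from station import ctrl
print(ctrl.job_done())"
```

```text
the job is handed in; nothing more can be done
None
```

The job is handed in: the block went home against the stop, the pliers locked and held by themselves, and the lever then tripped them open. In the last picture the block was still home and the bottle, tin and box had not moved. I judged the bush seated from the way the handle force rose, faded and met the stop; I did not measure its height.

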